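# Fit the missing shelf bracket and put the sachet tray up

### The arm

A 6-joint arm with a two-finger parallel gripper is mounted at the origin on a cart in front of the work surface, level with it; the furniture and walls round the work are solid. World frame = base frame: x ahead of the robot, y to its left, z up, the work surface at z = 0. Lengths are in mm, angles in rad, forces in N, time in s.
With the tool pointing down it reaches from about 350 to 875 mm from the base axis. Payload 4.2 kg.
Tool frame: the origin (TCP) lies between the finger pads; the fingertips stand 17 mm ahead of it and the grasp point (between the pads) lies 2 mm behind it; z points along the fingers, y is the line along which they close (so a half turn about z gives the same grasp; the last joint's range is limited). The gripper opens to 85 mm and grips with 20 to 120 N. Pads are 22 mm wide; open, the fingers measure 114 mm over their backs; the gripper's body (76 mm by 85 mm) begins 54 mm behind the grasp point. The pads swing forward as they close: fully open they stand 13 mm farther back than shut.
Start: joints at [-1.044, 0.385, 0.008, 0, -1.194, -0.259], TCP at [165.398, -602.696, 248.312] pointing down, gripper open.
Joint ranges: [-3.14, 3.14], [-1.21, 2.06], [-1.07, 1.41], [-3.16, 2.05], [-2.99, -0.16], [-3.1, 3.1]. Speed limits (rad/s): [2.79, 2.79, 3.14, 3.14, 3.14, 3.14].

### API

Orientations are given as a unit quaternion [x, y, z, w].
In Python, from bench import arm gives the robot as it stands.
- The arm moves only by the shell command python3 jog.py 'ROWS' [OPENING]. ROWS is rows parted by semicolons, their numbers by spaces, 1 to 10 of them, each of 6 numbers: dx, dy, dz in mm, then a rotation vector rx, ry, rz in rad; each row is the pose to reach, as a shift and turn from the pose commanded when the command began, along the tool's axes at that moment; what a row does not reach only later rows make up. A row lasts 1/10 s, in which the tool goes at most 50 mm and 0.15 rad, less where a joint would pass 70% of its speed; a pose out of reach is approached as far as the arm can. OPENING is the finger opening in mm, set as the command begins (- or left out keeps the last). The fingers move at their own pace and stop on an object; the grip force is fixed at half the most. Time passes only in rows, so rows that do not move let the fingers close. It prints the time, the measured TCP pose, the force, the opening and the grip force at its end.
- arm.read_state(): the state, without advancing time (a new reading comes with each control period).
- arm.get_image(name): name is "scene" or "top"; returns the picture (384x512x3 uint8, blue, green, red); there is no depth.
- arm.get_calibration(name): a dict with "K" (3x3 intrinsics, pixels), "rvec" (rotation vector, rad) and "tvec" (3), from world to camera coordinates, as OpenCV has them. Camera axes: x right, y down, z forward; pixel columns grow to the right and rows downward; lengths in mm; the calibration is good to about 2 mm. A picture is of the moment at which its call begins. get_calibration takes no time and is no camera call.
- arm.job_done(): hands the job in; it is judged then, once.
The state is a dict: "clock": time; "joints": joint angles; "joint_vel": joint speeds; "joint_efforts": joint torques, N m; "position": TCP position; "ee_rot": TCP orientation; "contact_force": force on the tool from outside, world axes, zero at the start; "wrist_torque": the same for the moment, N m; "gripper_width": finger opening in mm; "grasp_force": force on a finger pad.
Only numpy, scipy, OpenCV 4.12 (cv2) and the standard library are available. Lean on these libraries where they do the work, as an engineer would, in place of code of your own. Each camera call takes 0.05 s, during which the arm holds its last target. There are 200 camera calls.

### The job

One shelf bracket of the little display stand is missing. Hook the loose bracket's claws into the bare slotted upright at the same height as the bracket on the other upright, press it down until the spring catch snaps and it sits fully home, then set the sachet tray level across the two brackets, centred and square, behind their upturned tips. Leave the doughnuts, price tag and cinnamon jar where they are.

Things in the scene. Friction and masses are not known exactly. Their poses are not given: they have to be found in the camera images.
- display_stand: Fixed stand: pale wooden plinth 215 x 250 x 18 mm (stand x -0.175 to 0.040) with a wooden back panel and two slotted metal uprights at y = +0.075 and -0.075, either of which may be the bare one. Origin on the counter, midway between the uprights, in the plane of their front faces; x to the back (away from the robot), y left, z up.
- bare_upright: Upright without a bracket: hollow column 40 mm wide, 30 deep, top 229 mm above the counter. Origin: foot of its front face, centre, 18 mm above the counter; axes as the stand's. Front wall 4 mm thick with three slots 12 mm wide, 34 high, lower edges 37, 97 and 157 mm above the origin; the bracket's claws go in the middle and top ones. Slippery.
- fitted_upright: The other upright, same build, with a bracket already fixed on it at the right height (underside 75 mm above this origin, top of the arm 95 mm). Origin and axes as for bare_upright.
- seat (a point): Point on the centre line of the bare upright's front face, 75 mm above its foot (93 mm above the counter), axes as the stand's. The bracket's heel lies here, axes parallel, when the bracket is fully home.
- catch (a joint): Brass spring catch in the bare upright's face, 57 to 65 mm above seat, 6 mm proud, sloped on top, flat beneath. m: 0 out, grows pushed in; 2.4 N at 0, 4.8 N at 0.006. The bracket's cross pin meets it 12 mm above home and it snaps out over the pin in the last 1 to 2 mm, locking the bracket. Takes roughly 10 to 18 N down on the bracket; its weight is not enough.
- bracket: Loose grey metal L-shaped bracket, about 0.18 kg, standing on the counter as it is used. Origin: underside of the arm, at a good grasping place; x along the arm to the claws, z up. Arm 12 mm wide (y), 20 high, x -0.070 to 0.091; 36 mm high tip at its front end. Back plate x 0.091 to 0.095, 34 mm wide, 110 high, two claws behind it, a cross pin in its window.
- heel (a point): Foot of the bracket's back plate: rear face, centre, underside, 95 mm behind the bracket's origin; bracket axes. The claws enter the slots with the heel 18 to 26 mm above seat (22 is the middle) and within 3 mm sideways; push back until the plate meets the upright's face, then lower.
- thumb_tab (a point): Place to press the bracket down: top centre of its thumb tab, a flat flange 24 mm deep (x), 34 mm wide at the plate's top, 110 mm above the underside, its centre 13 mm in front of the plate's rear face.
- sachet_tray: Pale wooden tray of sugar sachets, 0.35 to 0.6 kg, 100 (x) x 220 (y) mm, walls 34 mm high; darker handle board across its middle, 10 mm thick (y), 60 long (x), top 80 mm above the underside: grasp it from above. Origin: centre of the underside, y along the long side.
- doughnut_plain: Plain ring doughnut, 105 mm across, 38 mm high, on the plinth. Bystander. Origin at the centre of its underside.
- doughnut_glazed: Chocolate-glazed ring doughnut, 105 mm across, 38 mm high, on the plinth. Bystander. Origin at the centre of its underside.
- price_tag: White price tag on a small foot, 70 mm high, at the plinth's front edge between the doughnuts. Bystander. Origin at the centre of its underside.
- cinnamon_jar: Spice jar with a green lid, 46 mm across, 106 mm high, on the counter right of the stand. Bystander. Origin at the centre of its underside.
- upper_claw (a point): Upper claw, where its neck leaves the plate's rear face, 86 mm above the underside; the lower claw is 60 mm below. Each is 6 mm thick (y, so it can rock a little in its slot) and reaches 10 mm behind the plate: neck 8 mm high, and at its end a lip that hangs 18 mm below the neck and drops behind the upright's front wall.
- shelf_mid (a point): Where the tray's origin belongs: midway between the two brackets, at the height of their arms' tops (113 mm above the counter), 90 mm in front of the uprights; stand axes. The upturned tips are 67 mm in front of it; the thumb tabs, 80 mm above the arms, begin 66 mm behind it, so lower the tray from above in front of them.

How it is judged:
By the outcome, as a careful person would: the job done as asked, in the order asked, and still so for the second after the job is handed in, with the robot touching nothing.
It also fails if it takes over 64 s, if anything falls off the work surface, if the arm or the gripper's body presses on something with over 40 N, if the wrist force passes 120 N, or if a joint passes its speed limit or range.

## Working session

There is one attempt and no reset: what is moved stays moved. The work goes in short steps, Python scripts to look and compute and a shell command to move; the robot and the scene stay as the last step left them, time stands still between calls to the robot, and variables do not carry over. Pictures are saved under pics/ and viewed, at most 10 in all, crops included, and the job is handed in when it is done.

```bash
ls; mkdir -p pics
python3 - <<'E'
from bench import arm
import cv2
for n in("scene","top"):
    im=arm.get_image(n); cv2.imwrite(f"pics/{n}0.png",cv2.resize(im,(800,600),interpolation=cv2.INTER_CUBIC))
    cv2.imwrite(f"raw_{n}.png",im)
    print(arm.get_calibration(n))
s=arm.read_state();print(s)
E
```

```text
bench.py
jog.py
pics
{'K': array([[346.60400544,   0.        , 258.26192431],
       [  0.        , 346.60400544, 192.44550134],
       [  0.        ,   0.        ,   1.        ]]), 'rvec': array([ 1.14722922, -2.06705397,  1.24004351]), 'tvec': array([269.36415937, 316.72268484, 737.30180686])}
{'K': array([[477.05215811,   0.        , 254.88873032],
       [  0.        , 477.05215811, 193.93517191],
       [  0.        ,   0.        ,   1.        ]]), 'rvec': array([ 2.15752974, -2.11434106,  0.14417188]), 'tvec': array([ -28.11917131,  561.85183335, 1606.48729573])}
{'clock': 0.1, 'joints': array([-1.04439592e+00,  3.85501956e-01,  6.76903796e-03, -4.36207311e-04,
       -1.19396800e+00, -2.58607881e-01]), 'joint_vel': array([-0.00085064, -0.00197447,  0.00380044,  0.0002178 ,  0.00105589,
       -0.00088782]), 'joint_efforts': array([-3.79689764e-04, -3.93319023e+01,  1.88929188e+01,  4.19795796e+00,
       -2.57525418e-03,  1.11123612e-05]), 'position': array([ 165.27791228, -602.25770358,  247.31984424]), 'ee_rot': array([-1.33416743e-01,  9.91059546e-01,  9.57418903e-04, -1.76947877e-04]), 'contact_force': array([-0.42126518, -0.65059248, -0.27000246]), 'wrist_torque': array([-0.02507268, -0.01236461, -0.03607725]), 'grasp_force': 0.0, 'gripper_width': 85.59986903273973}
```

View pics/scene0.png

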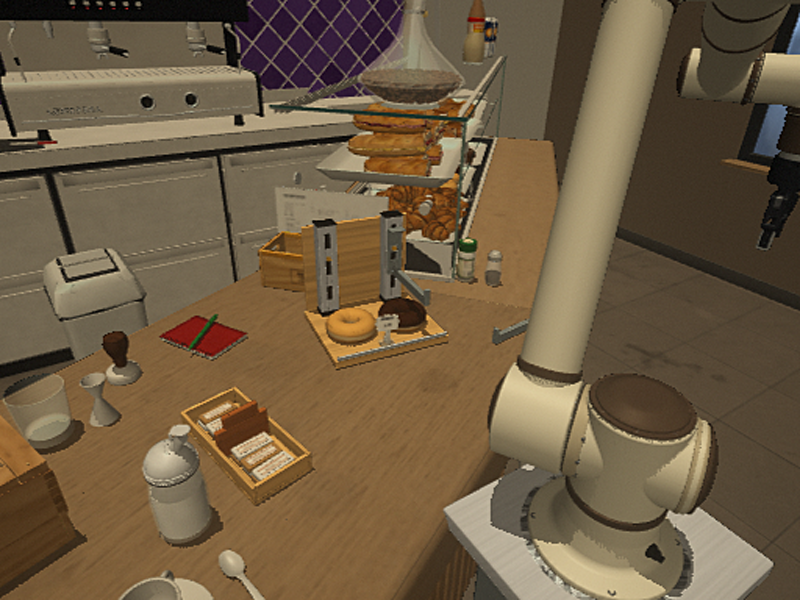

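View pics/top0.png

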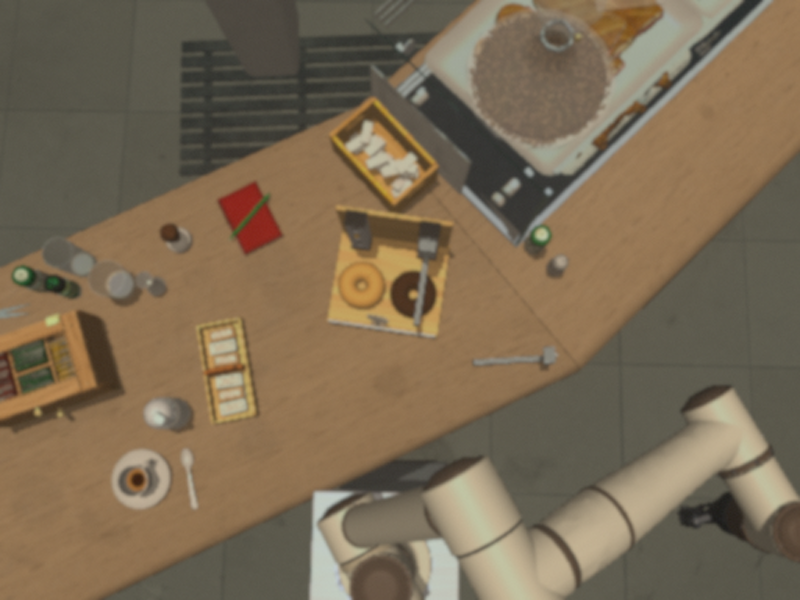

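The two views show the bare upright on the left (+y), at about (325,265) in the scene view, with the fitted bracket on the right. The loose bracket is near (515,360) in the top view with its claws to the right, and the tray is near (227,370). I'll enlarge these areas.

Run:
```python
import cv2
t=cv2.imread("raw_top.png");s=cv2.imread("raw_scene.png")
def c(im,x,y,w,h,f,n): cv2.imwrite(n,cv2.resize(im[y:y+h,x:x+w],None,fx=f,fy=f,interpolation=cv2.INTER_CUBIC))
c(t,200,125,160,115,5,"pics/t1.png")  # 800x575
c(s,190,130,160,110,5,"pics/s1.png")
c(t,115,190,60,90,6,"pics/t2.png")
```

```text
(no output)
```

View pics/t1.png

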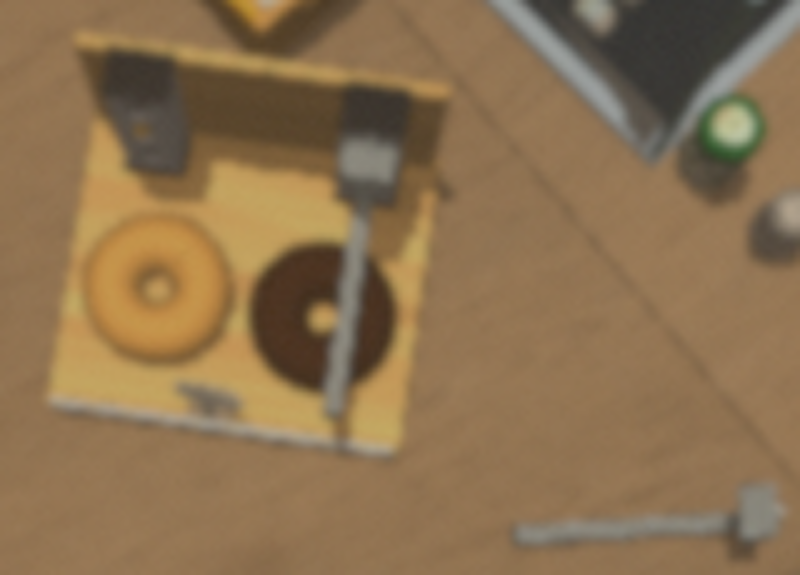

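View pics/s1.png

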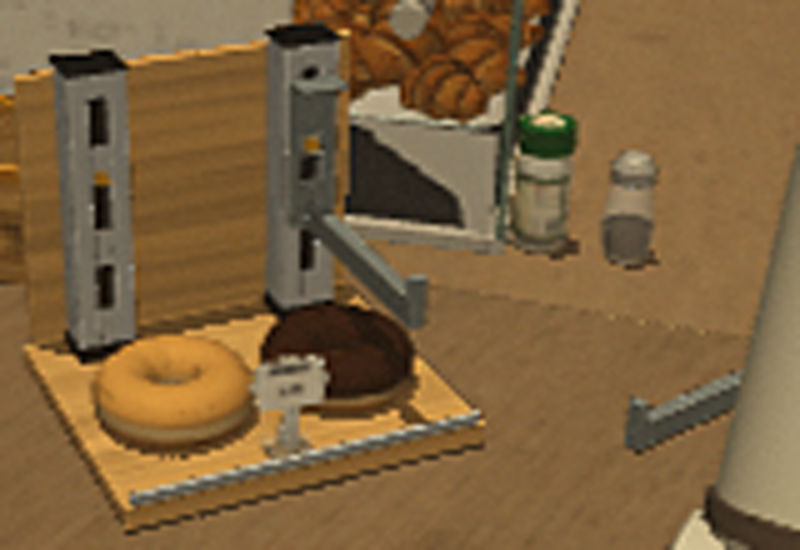

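View pics/t2.png

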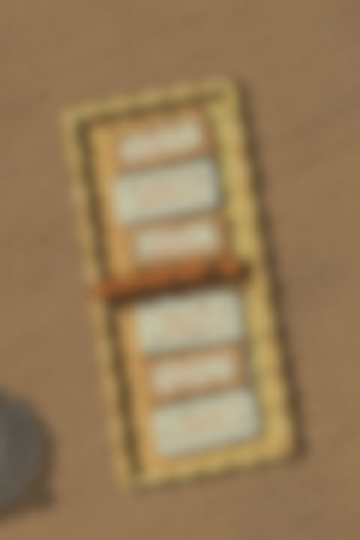

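Top view: plinth front corners at crop (50,404) and (397,455), fitted tip at (333,415), loose bracket tip at (517,535), its tab at (758,512). Scene crop: bare slots on column x≈98–107 and catch at (102,178). Tray rim corners are at (65,113), (238,80), (298,458) and (130,488) in the tray crop. Next I fit planar poses.

```bash
cat > h.py <<'E'
import numpy as np,cv2
from scipy.optimize import least_squares
from scipy.spatial.transform import Rotation as R
from bench import arm
C={n:arm.get_calibration(n) for n in("scene","top")}
def proj(n,P): c=C[n];return cv2.projectPoints(np.array(P,float).reshape(-1,1,3),c["rvec"],c["tvec"],c["K"],None)[0].reshape(-1,2)
def unc(p,o,f): return (np.array(p,float)+.5)/f-.5+np.array(o)
V={"t":("top",(200,125),5),"s":("scene",(190,130),5),"y":("top",(115,190),6),"S":("scene",(0,0),1.5625)}
def w(p,q): return (R.from_euler("z",p[2]).as_matrix()@np.array(q,float).T).T+[p[0],p[1],0]
def fit(obs,x0):
    def r(p): return np.concatenate([(proj(V[v][0],w(p,[q]))[0]-unc(px,*V[v][1:]))*(1 if v!="S" else .6) for v,q,px in obs])
    s=least_squares(r,x0,loss="soft_l1",x_scale=[100,100,.5]); print(s.x.round(3)); print(r(s.x).reshape(-1,2).round(1).tolist()); return s.x
def world2tool(d,q): return R.from_quat(q).inv().apply(d)
E
cat > fit.py <<'E'
from h import *
st=fit([("t",(-175,125,18),(50,404)),("t",(-175,-125,18),(397,455)),("t",(30,95,229),(107,52)),("t",(30,-55,229),(343,88)),("t",(30,-95,229),(410,92)),
("t",(-165,-75,129),(333,415)),("s",(-175,125,18),(130,495)),("s",(-175,-125,18),(483,415)),("s",(0,75,209),(98,97)),("s",(0,75,175),(100,147)),("s",(0,75,115),(102,229)),("s",(0,75,89),(105,265)),("s",(0,95,229),(57,75)),("s",(0,55,229),(127,68)),("s",(0,-55,229),(270,48))],[700,-50,0])
br=fit([("t",(-70,0,36),(517,535)),("t",(82,0,110),(758,512)),("s",(-70,6,0),(628,450)),("s",(-70,6,36),(628,400))],[480,-250,-1.5])
tr=fit([("y",(50,110,34),(238,80)),("y",(-50,110,34),(65,113)),("y",(-50,-110,34),(130,488)),("y",(50,-110,34),(298,458)),("y",(0,0,80),(172,278)),
("S",(-50,110,34),(182,412)),("S",(50,110,34),(238,388)),("S",(50,-110,34),(312,460))],[470,250,0.1])
print("cam",[(-R.from_rotvec(C[n]["rvec"]).inv().apply(C[n]["tvec"])).round() for n in C])
print("seat",w(st,[(0,75,93)]),"mid",w(st,[(-90,0,113)]),"heel",w(br,[(95,0,0)]))
E
python3 fit.py
```

```text
[ 6.78589e+02 -2.33400e+00 -1.20000e-01]
[[-0.5, 0.7], [1.0, 0.4], [0.5, -0.5], [0.9, -1.3], [0.2, -0.4], [0.3, -0.3], [-1.3, 3.4], [0.5, 1.4], [-0.7, 0.7], [-0.6, 0.5], [-0.2, 0.8], [-0.5, 0.6], [1.1, 0.0], [-0.7, -0.3], [2.3, -0.8]]
[ 440.96  -254.033   -1.475]
[[0.1, 0.5], [0.2, -0.0], [-0.9, -0.5], [0.2, 0.2]]
[406.817 356.794  -1.363]
[[0.5, 0.2], [0.9, 0.0], [-0.5, 0.6], [0.4, 0.1], [-1.2, 0.2], [-0.4, -0.1], [-0.6, -0.8], [0.0, -2.7]]
cam [array([-260.,  507.,  626.]), array([ 316.,  -45., 1672.])]
seat [[687.5892134   72.12362527  93.        ]] mid [[589.23902736   8.46641118 113.        ]] heel [[ 450.08743618 -348.59346773    0.        ]]
```

```bash
cat >> h.py <<'E'
def go(pos,yaw,s=None):
    "print the shift and turn in tool axes from measured pose to TCP pos, tool z down, tool y at world yaw"
    s=s or arm.read_state(); q=R.from_quat(s["ee_rot"])
    y=np.array([np.cos(yaw),np.sin(yaw),0]);z=np.array([0,0,-1.]);x=np.cross(y,z)
    T=R.from_matrix(np.c_[x,y,z])
    print("d",q.inv().apply(np.array(pos)-s["position"]).round(1),"r",(q.inv()*T).as_rotvec().round(3),"| at",s["position"].round(1),"q",s["joints"].round(2))
E
python3 - <<'E'
from h import *
go([441,-254,120],3.237)
E
```

```text
d [-358.   262.7  127.8] r [ 2.000e-03  1.000e-03 -1.399e+00] | at [ 165.3 -602.3  247.3] q [-1.04  0.39  0.01 -0.   -1.19 -0.26]
```

```bash
r="-358 263 60 0 0 -1.4"; python3 jog.py '-120 88 20 0 0 -0.3; -358 263 60 0 0 -1.4; -358 263 60 0 0 -1.4; -358 263 60 0 0 -1.4; -358 263 60 0 0 -1.4; -358 263 60 0 0 -1.4; -358 263 60 0 0 -1.4; -358 263 60 0 0 -1.4; -358 263 60 0 0 -1.4; -358 263 60 0 0 -1.4' 50
python3 jog.py '0 0 0 0 0 0; 0 0 0 0 0 0;0 0 0 0 0 0'
python3 - <<'E'
from h import *
go([441,-254,60],3.237)
im=arm.get_image("top");cv2.imwrite("pics/t3.png",cv2.resize(im[180:280,260:400],None,fx=5,fy=5,interpolation=cv2.INTER_CUBIC))
E
```

```text
clock: 1.1
position: [443.5, -250.6, 187.3]
ee_rot: [0.744, -0.668, -0.001, 0.0]
contact_force: [-0.6, -0.5, 0.7]
gripper_width: 49.8
grasp_force: 0.0
clock: 1.4
position: [440.4, -255.0, 188.3]
ee_rot: [0.74, -0.673, -0.0, 0.0]
contact_force: [-0.6, -0.0, -0.2]
gripper_width: 49.9
grasp_force: 0.0
d [ -0.9  -0.7 128.3] r [ 0.     0.    -0.001] | at [ 440.4 -255.   188.3] q [-0.21  0.24 -0.36 -0.   -0.97  0.3 ]
```

```bash
python3 jog.py '-1 -1 50 0 0 0;-1 -1 100 0 0 0;-1 -1 140 0 0 0;-1 -1 155 0 0 0; -1 -1 165 0 0 0; -1 -1 165 0 0 0' 50
python3 jog.py '0 0 0 0 0 0; 0 0 0 0 0 0;0 0 0 0 0 0; 0 0 0 0 0 0; 0 0 0 0 0 0; 0 0 0 0 0 0;0 0 0 0 0 0' 0
```

```text
clock: 2.05
position: [441.2, -253.7, 22.4]
ee_rot: [0.74, -0.673, -0.001, 0.001]
contact_force: [-0.9, 0.1, 1.0]
gripper_width: 50.3
grasp_force: 0.0
clock: 2.75
position: [442.8, -253.5, 24.8]
ee_rot: [0.741, -0.672, 0.001, -0.0]
contact_force: [-0.5, 0.8, 5.3]
gripper_width: 9.7
grasp_force: 61.2
```

```bash
python3 jog.py '0 0 -10 0 0 0;0 0 -40 0 0 0;0 0 -80 0 0 0;0 0 -120 0 0 0;0 0 -160 0 0 0;0 0 -190 0 0 0;0 0 -190 0 0 0;0 0 -190 0 0 0'
python3 - <<'E'
from h import *
st=[678.589,-2.334,-.12]
go(w(st,[(-180,75,220)])[0],4.592)
im=arm.get_image("scene");cv2.imwrite("pics/s3.png",cv2.resize(im[100:240,180:380],None,fx=4,fy=4,interpolation=cv2.INTER_CUBIC))
E
```

```text
clock: 3.55
position: [441.4, -252.8, 213.8]
ee_rot: [0.74, -0.672, 0.0, -0.001]
contact_force: [-0.5, 0.3, -2.1]
gripper_width: 9.7
grasp_force: 60.1
d [-338.4 -100.5   -5.9] r [-1.000e-03 -0.000e+00 -1.354e+00] | at [ 441.4 -252.8  213.8] q [-0.2   0.22 -0.33 -0.   -1.03  0.3 ]
```

View pics/s3.png

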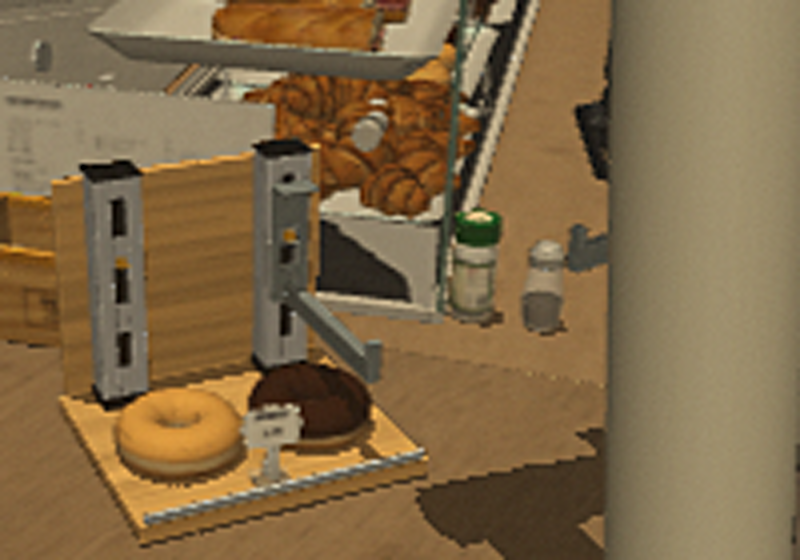

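The bracket is in the grip and clear of the counter; its tip shows at (585,248). Next I swing it round to in front of the bare upright.

```bash
python3 jog.py '-30 -10 0 0 0 -0.13;-70 -20 0 0 0 -0.28;-110 -33 0 0 0 -0.43;-148 -44 0 0 0 -0.58;-186 -55 0 0 0 -0.73;-222 -66 0 0 0 -0.88;-260 -77 0 0 0 -1.03;-296 -88 0 0 0 -1.18;-326 -97 0 0 0 -1.3;-338 -100 0 0 0 -1.354'
python3 jog.py '0 0 0 0 0 0;0 0 0 0 0 0;0 0 0 0 0 0;0 0 0 0 0 0'
python3 - <<'E'
from h import *
st=[678.589,-2.334,-.12]
go(w(st,[(-180,75,220)])[0],4.592)
im=arm.get_image("scene");cv2.imwrite("raw_s4.png",im)
it=arm.get_image("top");cv2.imwrite("raw_t4.png",it)
a=cv2.resize(im[60:220,190:310],None,fx=3.5,fy=3.5,interpolation=cv2.INTER_CUBIC)
b=cv2.resize(it[130:235,195:310],None,fx=3.3,fy=3.3,interpolation=cv2.INTER_CUBIC)
o=np.zeros((560,800,3),np.uint8);o[:560,:420]=a;o[:b.shape[0],420:420+b.shape[1]]=b
cv2.imwrite("pics/c4.png",o)
E
```

```text
clock: 4.6
position: [508.2, 95.0, 211.2]
ee_rot: [0.998, -0.057, -0.002, 0.001]
contact_force: [-0.2, -0.4, -1.4]
gripper_width: 9.8
grasp_force: 60.1
clock: 5.0
position: [508.4, 91.9, 213.0]
ee_rot: [0.998, -0.061, -0.0, 0.0]
contact_force: [0.0, -0.0, -1.7]
gripper_width: 10.2
grasp_force: 60.0
d [ 0.2 -1.8 -7. ] r [ 0.001  0.001 -0.001] | at [508.4  91.9 213. ] q [ 0.49  0.23 -0.31 -0.   -1.03  0.96]
```

View pics/c4.png

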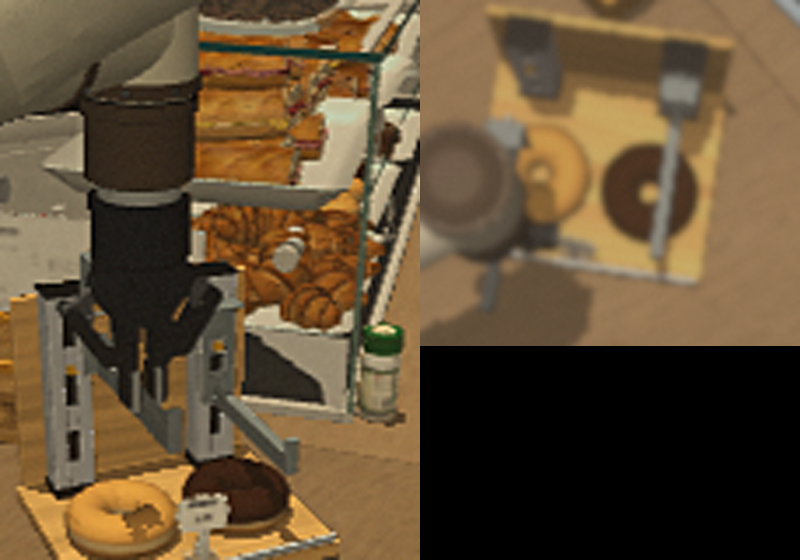

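The gripped bracket points at the upright, with its tab at (510,134) in the top panel and its tip at (489,285). I'll enlarge it for a precise fit.

Run:
```python
import cv2,numpy as np
im=cv2.imread("raw_s4.png");it=cv2.imread("raw_t4.png")
a=cv2.resize(im[140:200,205:265],None,fx=8,fy=8,interpolation=cv2.INTER_CUBIC)
b=cv2.resize(it[160:230,205:245],None,fx=8,fy=8,interpolation=cv2.INTER_CUBIC)
o=np.zeros((560,800,3),np.uint8);o[:480,:480]=a;o[:,480:]=b
cv2.imwrite("pics/c5.png",o)
```

```text
(no output)
```

View pics/c5.png

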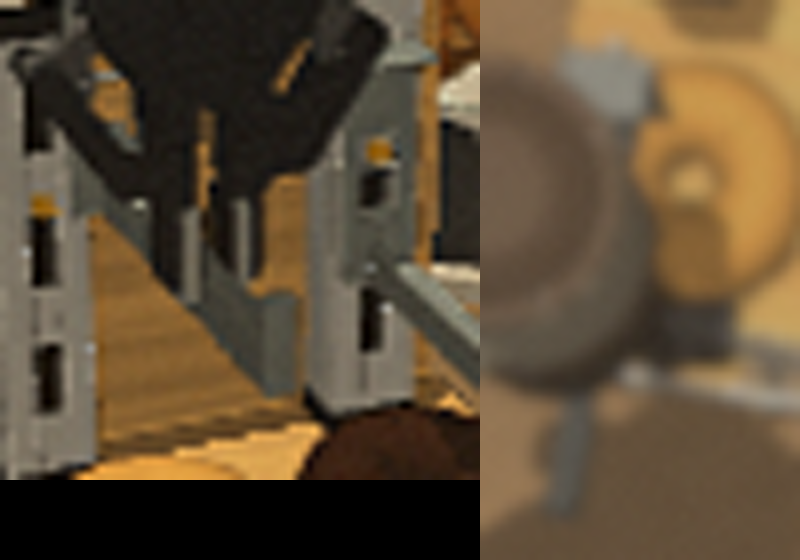

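Left panel: tip front face corners at (262,293), (295,290), (265,390) and (293,392). Right panel: tip end at (83,512), tab rear corners at (90,52) and (178,65), upper claw at (135,40).

```bash
cat > fitb.py <<'E'
from h import *
o=[("top",(205,160),(-70,0,36),(83,512)),("top",(205,160),(95,17,110),(90,52)),("top",(205,160),(95,-17,110),(178,65)),("top",(205,160),(105,0,86),(135,38)),
("scene",(205,140),(-70,6,36),(262,293)),("scene",(205,140),(-70,-6,36),(295,290)),("scene",(205,140),(-70,6,0),(265,392)),("scene",(205,140),(-70,-6,0),(293,395))]
def r(p):
    M=R.from_euler("ZYX",[p[3],p[4],0]).as_matrix()
    return np.concatenate([proj(n,M@np.array(q,float)+p[:3])[0]-unc(px,of,8) for n,of,q,px in o]+[[p[4]*30]])
s=least_squares(r,[508,92,188,-.12,0],loss="soft_l1",x_scale=[100,100,100,.5,.1]);print(s.x.round(3));print(s.fun.round(1) if 0 else r(s.x)[:-1].reshape(-1,2).round(1).tolist())
p=s.x;M=R.from_euler("ZYX",[p[3],p[4],0]).as_matrix()
h=M@[95,0,0]+p[:3]; st=R.from_euler("z",-.12).as_matrix()
print("heel",h.round(1),"in stand",(st.T@(h-[678.589,-2.334,0])).round(1))
E
python3 fitb.py
```

```text
[ 5.09762e+02  9.22010e+01  1.92614e+02 -1.33000e-01 -1.20000e-02]
[[-0.7, 0.3], [-0.5, -0.6], [-0.1, -0.5], [0.8, 0.3], [0.1, 0.5], [0.3, 0.1], [-0.3, 0.3], [0.4, -0.9]]
heel [603.9  79.6 193.7] in stand [-83.9  72.4 193.7]
```

Run:
```python
from h import *
st=[678.589,-2.334,-.12]
go(w(st,[(-130,75.5,137.5)])[0],4.597)
```

```text
d [50.1 -2.1 75.8] r [ 0.     0.    -0.006] | at [508.6  92.1 213.3] q [ 0.49  0.23 -0.31 -0.   -1.03  0.96]
```

```bash
python3 jog.py '0 -2 30 0 0 0;0 -2 60 0 0 -0.006;0 -2 76 0 0 -0.006;15 -2 76 0 0 -0.006;30 -2 76 0 0 -0.006;45 -2 76 0 0 -0.006;60 -2 76 0 0 -0.006;60 -2 76 0 0 -0.006;60 -2 76 0 0 -0.006'
python3 - <<'E'
from h import *
st=[678.589,-2.334,-.12]
go(w(st,[(-95,75.5,137.5)])[0],4.597)
im=arm.get_image("scene");it=arm.get_image("top")
a=cv2.resize(im[110:220,185:255],None,fx=5,fy=5,interpolation=cv2.INTER_CUBIC)
b=cv2.resize(it[125:215,205:295],None,fx=5,fy=5,interpolation=cv2.INTER_CUBIC)
o=np.zeros((560,800,3),np.uint8);o[:550,:350]=a;o[:450,350:]=b
cv2.imwrite("pics/c6.png",o)
E
```

```text
clock: 6.0
position: [568.2, 87.2, 137.0]
ee_rot: [0.998, -0.057, -0.0, 0.0]
contact_force: [0.4, 0.4, -2.8]
gripper_width: 9.8
grasp_force: 60.1
d [25.3  0.3 -0.5] r [0.    0.001 0.   ] | at [568.2  87.2 137. ] q [ 0.43  0.4  -0.27 -0.   -0.9   1.02]
```

View pics/c6.png

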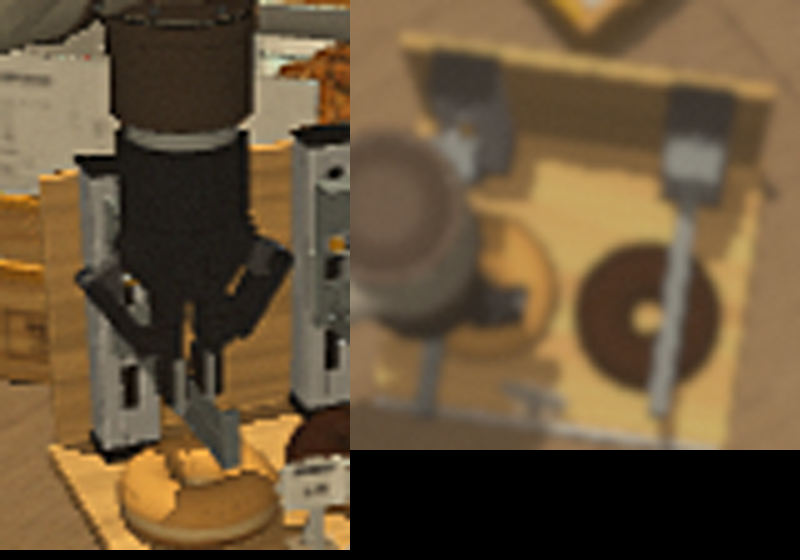

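Bracket tab (460,155) lines up with the bare upright (470,110). I'll push in and watch the force.

```bash
python3 jog.py '7 0 0 0 0 0;13 0 0 0 0 0;16 0 0 0 0 0;19 0 0 0 0 0;19 0 0 0 0 0'; python3 jog.py '3 0 0 0 0 0;6 0 0 0 0 0;6 0 0 0 0 0'; python3 jog.py '1.5 0 0 0 0 0;3 0 0 0 0 0;3 0 0 0 0 0'
```

```text
clock: 6.6
position: [587.9, 85.3, 137.2]
ee_rot: [0.998, -0.057, 0.0, 0.0]
contact_force: [0.1, -1.4, -2.3]
gripper_width: 10.2
grasp_force: 60.1
clock: 6.9
position: [593.0, 84.7, 137.0]
ee_rot: [0.998, -0.057, -0.001, 0.0]
contact_force: [-2.3, -1.3, -2.6]
gripper_width: 10.5
grasp_force: 60.1
clock: 7.2
position: [593.1, 84.3, 136.2]
ee_rot: [0.998, -0.057, -0.004, 0.001]
contact_force: [-8.3, 2.1, 0.4]
gripper_width: 10.2
grasp_force: 60.3
```

```bash
python3 jog.py '0 0 3 0 0 0;0 0 6 0 0 0;0 0 8 0 0 0;0 0 8 0 0 0'; python3 jog.py '0 0 2 0 0 0;0 0 3 0 0 0;0 0 3 0 0 0'
```

```text
clock: 7.6
position: [593.1, 84.2, 128.4]
ee_rot: [0.998, -0.057, -0.004, 0.001]
contact_force: [-9.6, 0.5, 1.5]
gripper_width: 9.9
grasp_force: 60.6
clock: 7.9
position: [593.0, 84.2, 126.2]
ee_rot: [0.998, -0.057, -0.004, 0.001]
contact_force: [-10.8, 0.7, 3.8]
gripper_width: 10.4
grasp_force: 60.9
```

```bash
python3 jog.py '0 0 0 0 0 0;0 0 0 0 0 0;0 0 0 0 0 0;0 0 0 0 0 0' 40; python3 jog.py '-1 0 -50 0 0 0;-1 0 -100 0 0 0;-1 0 -140 0 0 0;-1 0 -150 0 0 0;-1 0 -150 0 0 0;-1 0 -150 0 0 0' 0
python3 - <<'E'
from h import *
st=[678.589,-2.334,-.12]
go(w(st,[(-16,74.7,245)])[0],4.592)
im=arm.get_image("scene");it=arm.get_image("top")
a=cv2.resize(im[110:220,185:255],None,fx=5,fy=5,interpolation=cv2.INTER_CUBIC)
b=cv2.resize(it[125:215,205:295],None,fx=5,fy=5,interpolation=cv2.INTER_CUBIC)
o=np.zeros((560,800,3),np.uint8);o[:550,:350]=a;o[:450,350:]=b
cv2.imwrite("pics/c7.png",o)
E
```

```text
clock: 8.3
position: [597.1, 84.6, 126.7]
ee_rot: [0.998, -0.057, 0.001, -0.0]
contact_force: [-0.7, -0.5, 0.7]
gripper_width: 39.9
grasp_force: 0.0
clock: 8.9
position: [594.7, 84.5, 274.7]
ee_rot: [0.998, -0.057, -0.001, 0.0]
contact_force: [-0.4, -0.8, -0.7]
gripper_width: -0.1
grasp_force: 0.0
d [77.8  1.9 29.5] r [0.    0.002 0.006] | at [594.7  84.5 274.7] q [ 0.41  0.33 -0.01 -0.   -1.24  1.05]
```

View pics/c7.png

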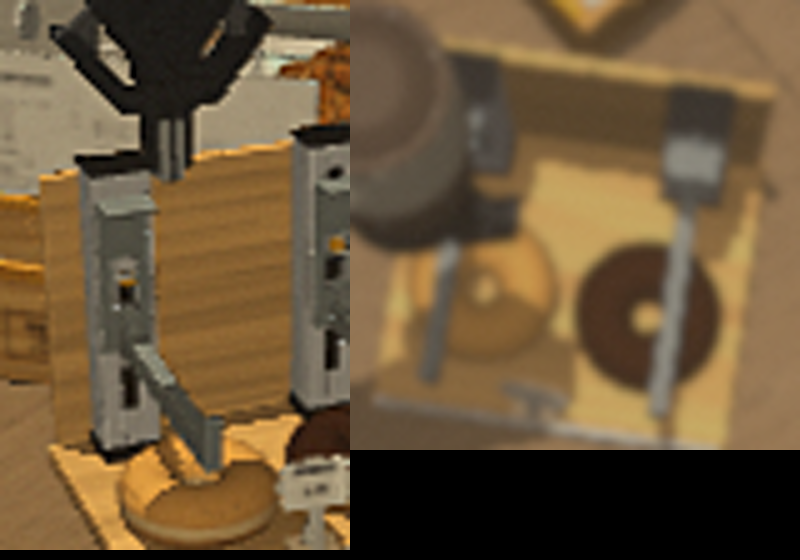

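The bracket hangs in the slots, resting on the catch at (127,280). That was the tenth picture, so from here I rely on force, position and image code. Now I press the tab.

```bash
python3 jog.py '40 2 0 0 0 0;70 2 5 0 0 0;78 2 15 0 0 0;78 2 22 0 0 0;78 2 22 0 0 0;78 2 22 0 0 0'; python3 jog.py '0 0 6 0 0 0;0 0 12 0 0 0;0 0 16 0 0 0;0 0 18 0 0 0;0 0 18 0 0 0'; python3 jog.py '0 0 3 0 0 0;0 0 5 0 0 0;0 0 5 0 0 0'
```

```text
clock: 9.6
position: [671.8, 73.8, 254.1]
ee_rot: [0.998, -0.057, -0.001, 0.0]
contact_force: [0.9, -0.7, 0.3]
gripper_width: -0.4
grasp_force: 0.0
clock: 10.1
position: [672.4, 73.7, 235.9]
ee_rot: [0.998, -0.057, -0.0, 0.0]
contact_force: [-0.6, 1.1, 0.2]
gripper_width: -0.3
grasp_force: 0.0
clock: 10.4
position: [672.5, 73.7, 230.9]
ee_rot: [0.998, -0.057, -0.0, 0.0]
contact_force: [0.5, -0.5, 0.2]
gripper_width: -0.0
grasp_force: 0.0
```

```bash
python3 jog.py '0 0 2 0 0 0;0 0 4 0 0 0;0 0 4 0 0 0'; python3 jog.py '0 0 2 0 0 0;0 0 4 0 0 0;0 0 4 0 0 0';python3 jog.py '0 0 2 0 0 0;0 0 4 0 0 0;0 0 4 0 0 0'
```

```text
clock: 10.7
position: [673.1, 73.7, 228.2]
ee_rot: [0.998, -0.057, 0.001, -0.0]
contact_force: [-0.0, -0.9, 2.4]
gripper_width: -0.3
grasp_force: 1.7
clock: 11.0
position: [673.7, 73.8, 224.4]
ee_rot: [0.998, -0.057, 0.002, -0.0]
contact_force: [1.9, -1.0, 2.7]
gripper_width: -0.3
grasp_force: 1.6
clock: 11.3
position: [672.4, 73.7, 219.8]
ee_rot: [0.998, -0.057, -0.0, 0.0]
contact_force: [-1.7, 0.1, 6.0]
gripper_width: -0.1
grasp_force: 2.8
```

```bash
python3 jog.py '0 0 2 0 0 0;0 0 3 0 0 0;0 0 3 0 0 0'; python3 jog.py '0 0 1 0 0 0;0 0 2 0 0 0;0 0 2 0 0 0'
```

```text
clock: 11.6
position: [672.6, 73.6, 219.7]
ee_rot: [0.998, -0.056, 0.001, 0.0]
contact_force: [-4.6, 0.9, 13.8]
gripper_width: -0.2
grasp_force: 6.7
clock: 11.9
position: [672.9, 73.5, 219.6]
ee_rot: [0.998, -0.056, 0.002, 0.0]
contact_force: [-6.0, 0.4, 18.9]
gripper_width: -0.0
grasp_force: 9.3
```

```bash
python3 jog.py '0 0 2 0 0 0;0 0 4 0 0 0;0 0 4 0 0 0;0 0 4 0 0 0'; python3 jog.py '0 0 -30 0 0 0;-30 0 -60 0 0 0;-80 0 -80 0 0 0;-120 0 -80 0 0 0;-120 0 -80 0 0 0;-120 0 -80 0 0 0'
python3 - <<'E'
from h import *
im=arm.get_image("scene");it=arm.get_image("top");cv2.imwrite("raw_s8.png",im);cv2.imwrite("raw_t8.png",it)
st=[678.589,-2.334,-.12]
s0=cv2.imread("raw_scene.png")
# catch pixels (brass) near both uprights, before/after
for n,I in(("before",s0),("now",im)):
    hsv=cv2.cvtColor(I[155:180,195:265],cv2.COLOR_BGR2HSV); m=cv2.inRange(hsv,(15,170,120),(32,255,255))
    ys,xs=np.nonzero(m); k=xs<35
    print(n,"bare",len(xs[k]),(xs[k].mean()+195,ys[k].mean()+155) if k.any() else 0,"fitted",(~k).sum(),(xs[~k].mean()+195,ys[~k].mean()+155) if (~k).any() else 0)
print("expected px catch",proj("scene",w(st,[(-6,75,154),(-6,-75,154)])).round(1).tolist())
tr=[406.817,356.794,-1.363]
s=arm.read_state();print(s["position"])
go([tr[0],tr[1],160],tr[2]+np.pi/2+np.pi/2); go([tr[0],tr[1],160],tr[2]-np.pi/2+np.pi)
E
```

```text
clock: 12.3
position: [673.6, 73.4, 219.5]
ee_rot: [0.998, -0.056, 0.004, 0.0]
contact_force: [-8.6, 0.5, 28.6]
gripper_width: 0.1
grasp_force: 14.3
clock: 12.9
position: [552.1, 87.4, 290.0]
ee_rot: [0.998, -0.056, -0.001, 0.0]
contact_force: [0.3, -0.2, -0.2]
gripper_width: 0.1
grasp_force: 0.0
before bare 30 (np.float64(211.83333333333334), np.float64(167.0)) fitted 19 (np.float64(247.05263157894737), np.float64(163.73684210526315))
now bare 30 (np.float64(214.7), np.float64(165.8)) fitted 12 (np.float64(250.08333333333334), np.float64(164.41666666666666))
expected px catch [[209.9, 166.2], [251.8, 159.1]]
[553.67028815  87.48328955 289.5613013 ]
d [-176.4 -250.9  129.7] r [ 2.00e-03 -0.00e+00  2.82e+00] | at [553.7  87.5 289.6] q [ 0.45  0.25 -0.08 -0.   -1.24  1.01]
d [-176.4 -250.9  129.7] r [-1.000e-03  1.000e-03 -1.893e+00] | at [553.7  87.5 289.6] q [ 0.45  0.25 -0.08 -0.   -1.24  1.01]
```

```bash
python3 jog.py '-18 -25 10 0 0 0.13;-48 -62 20 0 0 0.28;-70 -100 30 0 0 0.42;-98 -140 40 0 0 0.56;-126 -180 50 0 0 0.7;-150 -215 60 0 0 0.84;-170 -240 70 0 0 0.98;-176 -251 90 0 0 1.12;-176 -251 110 0 0 1.23;-176 -251 130 0 0 1.243' 50
python3 jog.py '0 0 0 0 0 0;0 0 0 0 0 0;0 0 0 0 0 0'
python3 - <<'E'
from h import *
go([406.8,356.8,64],3.349)
E
```

```text
clock: 14.0
position: [407.3, 357.9, 158.3]
ee_rot: [0.778, -0.628, 0.0, 0.001]
contact_force: [0.1, 0.2, 0.2]
gripper_width: 49.9
grasp_force: 0.0
clock: 14.3
position: [408.0, 357.4, 161.1]
ee_rot: [0.779, -0.628, 0.0, -0.001]
contact_force: [0.8, 1.1, 0.5]
gripper_width: 50.2
grasp_force: 0.0
d [ 0.4  1.4 97.1] r [-0.001  0.001  0.006] | at [408.  357.4 161.1] q [ 1.02  0.33 -0.32  0.   -0.92 -0.8 ]
```

```bash
python3 jog.py '0 1 40 0 0 0.006;0 1 70 0 0 0.006;0 1 88 0 0 0.006;0 1 97 0 0 0.006;0 1 97 0 0 0.006'
python3 jog.py '0 0 0 0 0 0;0 0 0 0 0 0;0 0 0 0 0 0;0 0 0 0 0 0;0 0 0 0 0 0;0 0 0 0 0 0' 0
python3 jog.py '0 0 -5 0 0 0;0 0 -15 0 0 0;0 0 -35 0 0 0;0 0 -60 0 0 0;0 0 -95 0 0 0;0 0 -130 0 0 0;0 0 -165 0 0 0;0 0 -200 0 0 0;0 0 -210 0 0 0;0 0 -210 0 0 0'
python3 - <<'E'
from h import *
st=[678.589,-2.334,-.12]
go(w(st,[(-90,0,277)])[0],4.592)
E
```

```text
clock: 14.8
position: [406.3, 356.5, 63.1]
ee_rot: [0.777, -0.63, 0.0, 0.0]
contact_force: [-0.5, -1.1, 0.5]
gripper_width: 49.8
grasp_force: 0.0
clock: 15.4
position: [406.8, 357.5, 64.8]
ee_rot: [0.777, -0.63, 0.0, -0.002]
contact_force: [-0.1, -0.0, 6.2]
gripper_width: 9.3
grasp_force: 60.1
clock: 16.4
position: [405.9, 356.7, 274.2]
ee_rot: [0.777, -0.63, -0.001, -0.001]
contact_force: [0.6, 0.3, -4.8]
gripper_width: 8.7
grasp_force: 58.8
d [ 378.5 -107.5   -3.5] r [-3.000e-03  1.000e-03 -1.243e+00] | at [405.9 356.7 274.2] q [ 1.02  0.22 -0.16 -0.   -1.19 -0.81]
```

Run:
```python
from h import *
st=[678.589,-2.334,-.12]
go(w(st,[(-200,0,277)])[0],4.592)
```

```text
d [343.1  -3.4  -3.6] r [-3.000e-03  1.000e-03 -1.243e+00] | at [405.9 356.7 274.2] q [ 1.02  0.22 -0.16 -0.   -1.19 -0.81]
```

```bash
python3 jog.py '10 0 0 0 0 -0.05;35 0 -1 0 0 -0.15;70 0 -2 0 0 -0.27;105 -1 -3 0 0 -0.39;140 -1 -4 0 0 -0.51;175 -2 -4 0 0 -0.63;210 -2 -4 0 0 -0.75;245 -2 -4 0 0 -0.87;280 -3 -4 0 0 -0.99;310 -3 -4 0 0 -1.1'
python3 jog.py '23 1 0 0 0 -0.08;31 12 0 0 0 -0.143;31 12 0 0 0 -0.143;31 12 0 0 0 -0.143;31 12 0 0 0 -0.143'
python3 - <<'E'
from h import *
st=[678.589,-2.334,-.12]
go(w(st,[(-200,0,277)])[0],4.592)
for n in("scene","top"): cv2.imwrite(f"raw_{n}9.png",arm.get_image(n))
E
```

```text
clock: 17.4
position: [471.6, 51.9, 274.3]
ee_rot: [0.992, -0.129, -0.003, 0.001]
contact_force: [-0.0, -0.0, -3.7]
gripper_width: 9.4
grasp_force: 58.7
clock: 17.9
position: [499.0, 34.5, 276.1]
ee_rot: [0.998, -0.06, -0.001, 0.0]
contact_force: [-0.6, 0.5, -4.5]
gripper_width: 9.5
grasp_force: 59.0
d [-17.3  15.1  -0.9] r [0.001 0.002 0.   ] | at [499.   34.5 276.1] q [ 0.39  0.15 -0.24 -0.   -1.18  1.06]
```

```bash
python3 jog.py '10 4 0 0 0 0;30 8 0 0 0 0;50 12 0 0 0 0;70 15 0 0 0 0;85 15 0 0 0 0;93 15 0 0 0 0;93 15 0 0 0 0;93 15 0 0 0 0'
python3 - <<'E'
from h import *
st=[678.589,-2.334,-.12]
go(w(st,[(-90,0,185)])[0],4.592)
E
```

```text
clock: 18.8
position: [590.0, 8.2, 277.0]
ee_rot: [0.998, -0.06, -0.001, 0.0]
contact_force: [-1.5, 0.9, -3.9]
gripper_width: 8.9
grasp_force: 59.0
d [-0.7 -0.1 92. ] r [0.    0.001 0.001] | at [590.    8.2 277. ] q [ 0.29  0.31 -0.03 -0.   -1.23  1.16]
```

```bash
python3 jog.py '0 0 20 0 0 0;0 0 40 0 0 0;0 0 60 0 0 0;0 0 75 0 0 0;0 0 80 0 0 0;0 0 80 0 0 0;0 0 80 0 0 0'
cat > prof.py <<'E'
from h import *
import sys
st=[678.589,-2.334,-.12]; rim=float(sys.argv[1])
s=arm.read_state();print(s["position"].round(1),s["contact_force"].round(1))
for n in("top","scene"):
    I=arm.get_image(n);cv2.imwrite(f"raw_{n}10.png",I)
    def prof(P):
        uv=proj(n,w(st,P)).astype(np.float32)
        v=cv2.remap(I,uv[:,:1],uv[:,1:],cv2.INTER_LINEAR)[:,0].astype(int);return [f"{b:02x}{g:02x}{r:02x}" for b,g,r in v]
    for y in(-85,-45,45,85): print(n,"x -160..-120 step2.5, y",y,prof([(x,y,rim) for x in np.arange(-160,-119,2.5)]))
    for x in(-130,-90,-60):
        print(n,"y 95..125 x",x,prof([(x,y,rim) for y in np.arange(95,126,2.5)]))
        print(n,"y -95..-125 x",x,prof([(x,-y,rim) for y in np.arange(95,126,2.5)]))
E
python3 prof.py 167
```

```text
clock: 19.5
position: [590.8, 8.3, 198.5]
ee_rot: [0.998, -0.06, 0.001, -0.0]
contact_force: [-0.1, 0.2, -3.1]
gripper_width: 9.2
grasp_force: 59.0
[590.8   8.3 198.5] [-0.1  0.2 -3.1]
top x -160..-120 step2.5, y -85 ['406582', '406480', '3d607c', '3b5a75', '36526a', '30495e', '2e4558', '355267', '3f667f', '4a7d9b', '548eb1', '5793b9', '5894bc', '5690b7', '5285a8', '5a7e96', '708c98']
top x -160..-120 step2.5, y -45 ['3e6483', '385b77', '324e66', '2b4055', '233344', '243241', '27394a', '2c4357', '324f66', '365771', '395c78', '3a5e7b', '3b5f7c', '3a5d7b', '395b78', '385974', '385771']
top x -160..-120 step2.5, y 45 ['3f6686', '3e6381', '3b5e7b', '375875', '345571', '31536f', '31536e', '34546f', '385872', '3b5f79', '3e637e', '3f6580', '3e637f', '40637e', '44637b', '4b6579', '556878']
top x -160..-120 step2.5, y 85 ['4c7998', '4d7b9a', '4c7999', '4a7695', '487493', '46708f', '436b89', '3e647e', '3c607b', '3d617d', '3e6380', '416683', '426583', '456782', '4a6982', '516f85', '577893']
top y 95..125 x -130 ['4d7e9c', '4e809e', '4a7a97', '436d88', '426883', '456a86', '49718e', '4e7492', '51
[... 1852 characters left out ...]
db', '5bb8e6', '417a95', '272e35', '4e5d66', '69808d', '748e9d', '728b9b', '718b99']
scene y 95..125 x -90 ['96c6dd', '669ec4', '3f77a9', '38709f', '4f9ed2', '4d99cc', '336891', '264e6c', '2a5476', '2c577a', '2d5b81', '356184', '527084']
scene y -95..-125 x -90 ['2a5475', '285070', '274e6d', '32678d', '458ebd', '50a9d8', '4884a5', '465b69', '6e808b', '768d98', '748d99', '728d9a', '708b99']
scene y 95..125 x -60 ['32658b', '326388', '32638a', '38719d', '4c9dd4', '4792c5', '356d96', '2c5576', '3a556b', '475a68', '3e5c75', '315c80', '2c5d82']
scene y -95..-125 x -60 ['2f5f83', '2e587b', '2c577b', '2f6189', '3a7eb1', '4796d0', '508ab3', '576771', '6a7f8a', '738b97', '718a98', '708b98', '708b98']
```

The rim edges sit at y ≈ −111/+109 and x ≈ −140 in the stand frame, so the tray is centred. I'll lower it onto the arms.

```bash
python3 jog.py '0 0 6 0 0 0;0 0 12 0 0 0;0 0 16 0 0 0;0 0 17 0 0 0;0 0 17 0 0 0'; python3 jog.py '0 0 1 0 0 0;0 0 2 0 0 0;0 0 2 0 0 0'; python3 jog.py '0 0 1 0 0 0;0 0 2 0 0 0;0 0 2 0 0 0'
```

```text
clock: 20.1
position: [590.3, 8.1, 179.9]
ee_rot: [0.998, -0.06, -0.0, 0.0]
contact_force: [-0.7, 0.0, -4.5]
gripper_width: 9.4
grasp_force: 59.0
clock: 20.4
position: [590.4, 8.2, 178.3]
ee_rot: [0.998, -0.06, -0.0, -0.0]
contact_force: [-0.4, 0.0, -4.8]
gripper_width: 9.3
grasp_force: 59.0
clock: 20.7
position: [590.8, 8.3, 177.5]
ee_rot: [0.998, -0.06, 0.001, 0.0]
contact_force: [-1.1, 2.4, 2.6]
gripper_width: 9.1
grasp_force: 59.9
```

```bash
python3 jog.py '0 0 0 0 0 0;0 0 0 0 0 0;0 0 0 0 0 0;0 0 0 0 0 0' 45; python3 jog.py '0 0 -15 0 0 0;0 0 -40 0 0 0;0 0 -80 0 0 0;0 0 -110 0 0 0;-50 0 -130 0 0 0;-100 0 -140 0 0 0;-150 0 -150 0 0 0;-180 0 -150 0 0 0;-180 0 -150 0 0 0;-180 0 -150 0 0 0'
python3 prof.py 147
```

```text
clock: 21.1
position: [590.5, 8.1, 176.3]
ee_rot: [0.998, -0.06, 0.0, -0.0]
contact_force: [-0.2, -0.7, 0.3]
gripper_width: 45.1
grasp_force: 0.0
clock: 22.1
position: [411.4, 29.8, 327.1]
ee_rot: [0.998, -0.059, 0.001, -0.001]
contact_force: [-0.2, 0.3, -0.3]
gripper_width: 45.2
grasp_force: 0.0
[411.4  29.8 327.1] [-0.2  0.3 -0.3]
top x -160..-120 step2.5, y -85 ['446b88', '426684', '416481', '40627e', '3e5d78', '395770', '355267', '395b72', '426d89', '4c80a1', '558fb2', '5794b9', '5793ba', '548cb2', '5282a4', '5d7e92', '748f98']
top x -160..-120 step2.5, y -45 ['406988', '3e6583', '3a5d78', '325068', '2a4358', '273c4c', '2c4557', '36576e', '436e8b', '5185a6', '5892b6', '5b98be', '5a99bf', '5894bc', '5289ae', '4f81a5', '5280a4']
top x -160..-120 step2.5, y 45 ['426784', '3f6685', '3e6482', '3c5f7d', '385a76', '345570', '365973', '3e6580', '4c7996', '598dad', '5d96ba', '5d98bf', '5b95bc', '568bae', '5a85a0', '698899', '7d969d']
top x -160..-120 step2.5, y 85 ['5b8098', '597c95', '567892', '52738d', '4c6e88', '476982', '43657e', '40677f', '4b7993', '548ba8', '5a97b8', '5c9bbf', '5b99
[... 2002 characters left out ...]
e4', '65c4f3', '5099b5', '24353e', '1d2126', '1f252a', '232b32', '3e4d56', '5e7380']
scene y 95..125 x -90 ['acd6e9', '7db2d2', '4e89b7', '3a74a3', '468dc0', '58afe7', '3d7aa7', '2d577b', '2b5477', '2c597c', '2d5a7e', '386588', '4c6274']
scene y -95..-125 x -90 ['2a5578', '2c5577', '2c577b', '346a92', '51a1d2', '63c4f1', '4f96b2', '212b33', '1e2226', '202428', '232b2e', '232b30', '232b30']
scene y 95..125 x -60 ['32648b', '306289', '2f5f86', '336892', '478fc3', '52a3db', '4285b6', '2f628c', '486277', '516371', '425f74', '2e5b7c', '2d5b7e']
scene y -95..-125 x -60 ['34678e', '33668c', '316186', '32648a', '4287bb', '468abc', '365d79', '2e4457', '273038', '24282a', '22292d', '22292e', '22282e']
```

```bash
python3 -c "
from bench import arm
print(arm.job_done())"
```

```text
the job is handed in; nothing more can be done
None
```

I've handed in the job after about 22 s of robot time: the bracket is hooked in and was pressed at up to 29 N until it stopped moving at home height, so I take the catch as snapped but never saw it; the tray sits on both brackets, centred, square and level to within about 2 mm by image measurement, and nothing else was touched.

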